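Pull the spent battery cartridge from the competition robot

ROBOT

A 6-joint arm with a two-finger parallel gripper is mounted at the origin on the work surface. World frame = base frame: x ahead of the robot, y to its left, z up, the work surface at z = 0. Lengths are in mm, angles in rad, forces in N, time in s.
With the tool pointing down it reaches from about 350 to 850 mm from the base axis. Payload 8.1 kg.
Tool frame: the origin (TCP) lies midway between the tips of the shut fingers; the grasp point (between the pads) lies 19 mm behind it; z points along the fingers, y is the line along which they close (so a half turn about z gives the same grasp; the last joint's range is limited). The gripper opens to 85 mm and grips with 20 to 120 N. Pads are 22 mm wide; open, the fingers measure 114 mm over their backs; the gripper's body (76 mm by 85 mm) begins 54 mm behind the grasp point. The pads swing forward as they close: fully open they stand 13 mm farther back than shut.
Start: joints at [1.081, 0.13, 1.488, -0, 1.523, -0.085], TCP at [236.28, 551.522, 231.292] pointing down, gripper open.
Joint ranges: [-2.96, 2.96], [-0.89, 2.26], [0.02, 2.5], [-1.34, 4.48], [0, 2.73], [-2.66, 2.66]. Speed limits (rad/s): [2.39, 2.39, 2.79, 3.14, 3.14, 3.14].

INTERFACE

Orientations are given as a 3x3 rotation matrix whose columns are the frame's x, y, z axes.
In Python, from plant import ctrl gives the robot as it stands.
- The arm moves only by the tool drive_effector, called as name(argument=value, ...) on one line, values as JSON. Schema: {"type":"object","properties":{"deltas":{"type":"string"},"jaw":{"type":"number"},"grip_n":{"type":"number"},"only":{"type":"string"},"quiet":{"type":"boolean"},"lines":{"type":"string"}},"required":["deltas"],"additionalProperties":false}. deltas is a string of 1 to 8 rows, parted by a bar, with the numbers parted by commas; each row has 6 numbers: dx, dy, dz in parts of the range, where 1.0 means 80 cm, then a rotation vector rx, ry, rz in a scale on which 1.0 is 4 rad; each row is the pose to reach, as a shift and turn from the pose commanded when the call began, along the tool's axes at that moment; what a row does not reach only later rows make up. A row lasts 1/10 s, in which the tool goes at most 50 mm and 0.15 rad, less where a joint would pass 70% of its speed; a pose out of reach is approached as far as the arm can. jaw is the finger opening in mm, set as the call begins (left out keeps the last). The fingers move at their own pace and stop on an object; grip_n is the grip in N (left out, the last holds). Time passes only in rows, so rows that do not move let the fingers close. The tool returns the time, the measured TCP pose, the force, the opening and the grip force at its end. only (a regular expression) keeps the lines of the reply that match it, lines (a string "A,B") keeps lines A to B, and quiet returns only ok. No shift or turn number may pass 1 either way. Input that does not fit is refused with a message, and nothing moves.
- ctrl.read_state(): the state, without advancing time (a new reading comes with each control period).
- ctrl.camera(name): name is "scene" or "top" or "wrist"; returns a dict with "pixels" (384x512x3 uint8, blue, green, red), "vfov" (degrees; the focal length in pixels is half the picture's height over the tangent of half this angle, whatever the lens; pixels are square), "cx", "cy" (the principal point, pixels), "world_to_cam" (4x4, takes a point from world to camera coordinates). Camera axes: x right, y up, looking along -z (the intrinsics and any distortion apply to the point x, -y, -z); pixel columns grow to the right and rows downward; lengths in mm; the calibration is good to about 2 mm. The wrist camera is an equidistant fisheye: a pixel r from the principal point sees the ray r / f radians off the axis. A picture is of the moment at which its call begins. There is no depth.
- ctrl.sign_off(): hands the job in; it is judged then, once.
The state is a dict: "clock": time; "q": joint angles; "joint_velocities": joint speeds; "joint_torque": joint torques, N m; "tcp_pos": TCP position; "ee_rot": TCP orientation; "force": force on the tool from outside, world axes, zero at the start; "torque": the same for the moment, N m; "width": finger opening in mm; "finger_force": force on a finger pad.
Only numpy, scipy, OpenCV 4.12 (cv2) and the standard library are available. Lean on these libraries where they do the work, as an engineer would, in place of code of your own. Each camera call takes 0.05 s, during which the arm holds its last target. There are 200 camera calls.

TASK

Take the red-finned battery cartridge by its fin, draw it straight out of the robot's chassis keeping it level all the way, and set it down gently, flat and lengthways, in the middle of the blue mat. Leave the green-finned cartridge where it is in its bay.

Things in the scene. Friction and masses are not known exactly. Their poses are not given: they have to be found in the camera images.
- red_cartridge: Loose battery cartridge, black box 150 (x) x 60 (y) x 24 (z) mm, 0.22 kg, with an upright red fin on top at its front end: 40 (x) x 16 (y) mm, from 24 to 64 mm above the underside, centred at x = -55 mm. Origin: centre of the underside; x runs from the fin end to the plain end, z up. The one to take; starts on the floor of either bay of the chassis, fin outside.
- green_cartridge: Loose battery cartridge, black box 150 (x) x 60 (y) x 24 (z) mm, 0.22 kg, with an upright green fin on top at its front end: 40 (x) x 16 (y) mm, from 24 to 64 mm above the underside, centred at x = -55 mm. Origin: centre of the underside; x runs from the fin end to the plain end, z up. Stays in the other bay.
- chassis: Fixed grey robot body 240 (y; 314 with wheels) x 200 (x) mm. Origin: on the table, under the middle of the front face; x points into the body, z up. Bays at y = +55 and -55 mm run in along x: 64 wide, 100 deep, floor z = 12, roof z = 38 mm; cartridges sit 87 to 95 deep, slide freely, no latch. Deck top z = 46; past x = 90 mm wheels and bracket reach z = 105.
- mat: fixed flat blue mat with a thin white border, 220 (x) x 140 (y) x 4 mm thick. Origin: centre of its underside on the table; lengthways is x, z up.

How it is judged:
By the outcome, as a careful person would: the job done as asked, in the order asked, and still so for the second after the job is handed in, with the robot touching nothing.
It also fails if it takes over 48 s, if anything falls off the work surface, if the arm or the gripper's body presses on something with over 40 N, if the wrist force passes 120 N, or if a joint passes its speed limit or range.

## Working session

There is one attempt and no reset: what is moved stays moved. The work goes in short steps, Python scripts to look and compute and a tool call to move; the robot and the scene stay as the last step left them, time stands still between calls to the robot, and variables do not carry over. Pictures are saved under pics/ and viewed, at most 10 in all, crops included, and the job is handed in when it is done.

```bash
mkdir -p pics; ls; python3 - <<'E'
from plant import ctrl
import cv2,pickle,numpy as np
d={}
for n in("scene","top"):
    c=ctrl.camera(n); d[n]=c; cv2.imwrite(f"pics/{n}0.png",c["pixels"])
    print(n,c["vfov"],c["cx"],c["cy"],np.round(c["world_to_cam"],3).tolist(),[k for k in c])
pickle.dump(d,open("cams0.pkl","wb"))
s=ctrl.read_state();print(s["clock"],s["ee_rot"],s["width"])
E
```

```text
pics
plant.py
scene 53.46765977053276 256.3455115235009 193.1795195152033 [[0.507, 0.862, -0.011, -306.349], [-0.678, 0.406, 0.612, 370.618], [0.532, -0.303, 0.791, -1183.328], [0.0, 0.0, 0.0, 1.0]] ['pixels', 'vfov', 'cx', 'cy', 'world_to_cam']
top 49.14555471857958 255.2726873712922 190.182729333805 [[0.008, -1.0, 0.005, -23.69], [0.994, 0.009, 0.113, -630.062], [-0.113, 0.004, 0.994, -798.32], [0.0, 0.0, 0.0, 1.0]] ['pixels', 'vfov', 'cx', 'cy', 'world_to_cam']
0.1 [[-9.19175831e-01  3.93846640e-01 -7.84995067e-04]
 [ 3.93847394e-01  9.19174695e-01 -1.45239423e-03]
 [ 1.49527014e-04 -1.64417393e-03 -9.99998637e-01]] 85.13226907316243
```

View pics/scene0.png

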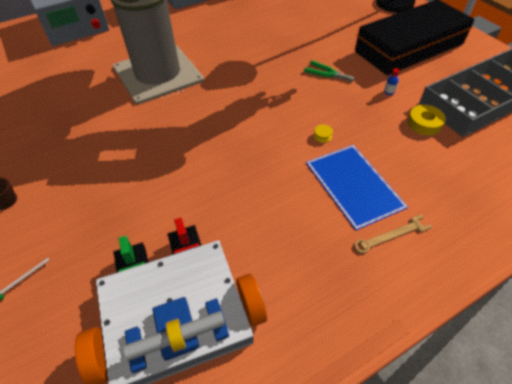

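View pics/top0.png

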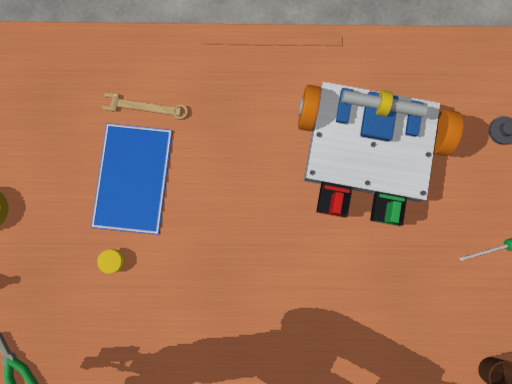

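The scene view shows red at about (181,233), green at (125,250) and the mat at about (356,186). In the top view red is at about (336,202), green at (393,210) and the mat at about (132,180). I'll enlarge both.

```bash
python3 - <<'E'
import pickle,cv2,numpy as np
d=pickle.load(open("cams0.pkl","rb"))
t=d["top"]["pixels"];s=d["scene"]["pixels"]
def crop(im,x,y,w,h,k,n):
    c=cv2.resize(im[y:y+h,x:x+w],None,fx=k,fy=k,interpolation=cv2.INTER_CUBIC)
    for i in range(0,w,10):
        cv2.line(c,(i*k,0),(i*k,6),(255,255,255),1)
        if i%20==0: cv2.putText(c,str(x+i),(i*k,16),0,.35,(255,255,255),1)
    for i in range(0,h,10):
        cv2.line(c,(0,i*k),(6,i*k),(255,255,255),1); cv2.putText(c,str(y+i),(8,i*k+4),0,.35,(255,255,255),1)
    cv2.imwrite(n,c)
crop(t,300,150,150,80,5,"pics/tc.png"); crop(s,100,200,110,80,7,"pics/sc.png")
for n,im in(("top",t),("scene",s)):
    h=cv2.cvtColor(im,cv2.COLOR_BGR2HSV)
    m=cv2.inRange(h,(105,150,80),(125,255,255))
    k,l,st,ce=cv2.connectedComponentsWithStats(m)
    i=1+np.argmax(st[1:,4]); c=cv2.findContours((l==i).astype('u1'),0,1)[0][0]
    print(n,st[i],cv2.approxPolyDP(c,8,True)[:,0].tolist(),cv2.minAreaRect(c))
E
```

```text
top [  94  126   74  105 6056] [[109, 126], [94, 224], [155, 230], [167, 132]] ((130.91387939453125, 178.05445861816406), (61.731075286865234, 100.73697662353516), 7.495856761932373)
scene [ 311  148   92   77 3504] [[311, 163], [356, 224], [402, 205], [352, 148]] ((356.2811584472656, 184.03607177734375), (88.2741470336914, 48.233524322509766), 53.285797119140625)
```

View pics/tc.png

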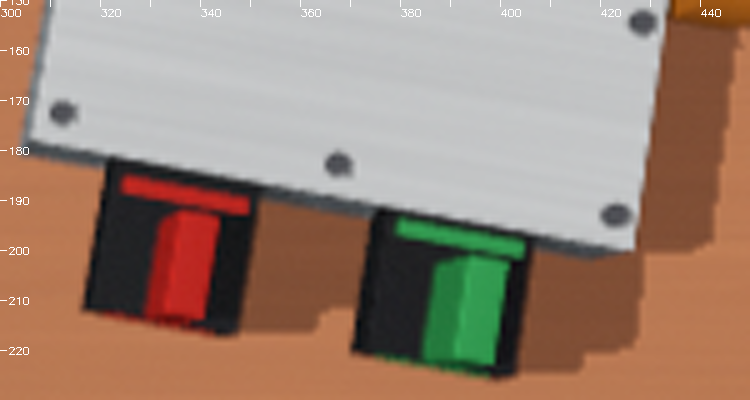

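View pics/sc.png

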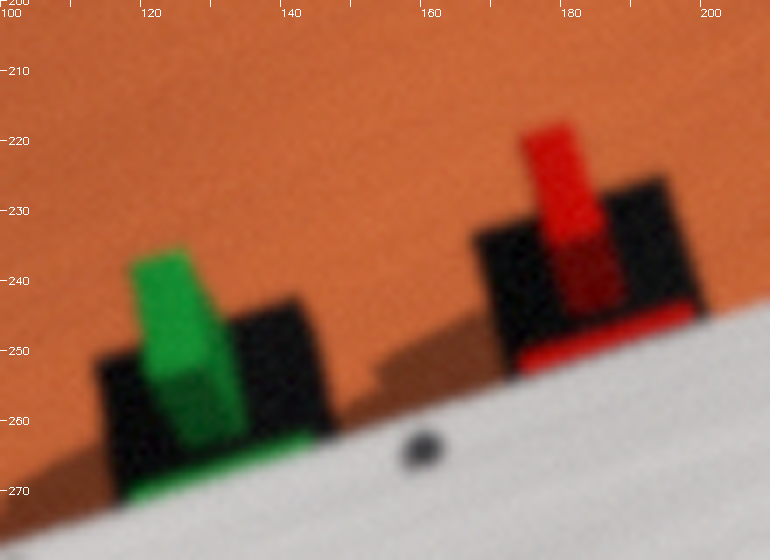

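Fin top face: top view corners are about (335.5,192), (342.5,193), (340.5,214), (334,213). In the scene view they are (174,219.5), (181,217.3), (186,233), (178.5,235). The box's front top corners are at top (317,211.5), (347,216) and scene (167.5,233.5), (194.5,225.5).

```bash
cat >h.py <<'E'
import pickle,numpy as np
from scipy.optimize import least_squares
d=pickle.load(open("cams0.pkl","rb"))
def proj(c,P):
    P=np.atleast_2d(P);M=c["world_to_cam"];p=P@M[:3,:3].T+M[:3,3]
    f=192/np.tan(np.radians(c["vfov"])/2)
    return np.c_[c["cx"]+f*p[:,0]/-p[:,2],c["cy"]-f*p[:,1]/-p[:,2]]
def tri(a,b):
    r=least_squares(lambda X:np.r_[(proj(d["top"],X)[0]-a),(proj(d["scene"],X)[0]-b)],[500,0,30]);return r.x,np.sqrt(2*r.cost)
def T(p,P):
    c,s=np.cos(p[3]),np.sin(p[3]);return np.array(P)@np.array([[c,s,0],[-s,c,0],[0,0,1]])+p[:3]
def fit(P,pt,ps,p0):
    def f(p):
        W=T(p,P);return np.r_[(proj(d["top"],W)-pt).ravel(),(proj(d["scene"],W)-ps).ravel()]
    r=least_squares(f,p0);return r.x,np.sqrt(np.mean(r.fun**2))
E
python3 - <<'E'
from h import *
np.set_printoptions(precision=1,suppress=True)
# red: front-left(+y),front-right,rear-right,rear-left of fin top, box front left,right
pt=np.array([(334,213),(340.5,214),(342.5,193),(335.5,192),(317,211.5),(347,216)])
ps=np.array([(181,217.3),(174,219.5),(178.5,235),(186,233),(194.5,225.5),(167.5,233.5)])
for a,b in zip(pt,ps): print(*tri(a,b))
P=[(-75,8,64),(-75,-8,64),(-35,-8,64),(-35,8,64),(-75,30,24),(-75,-30,24)]
p,e=fit(P,pt,ps,[550,-150,12,-.1]);print("red",p[:3],round(p[3],4),e,"fin",T(p,[(-55,0,64)]))
mt=np.array([(94,224),(155,230),(167,132),(109,126)]); ms=np.array([(311,163),(356,224),(402,205),(352,148)])
# order in top: front-left... 
def order(c,Q): return Q
print("mat")
best={}
import itertools
for a,b in [(mt[0],ms[k]) for k in range(4)]: print(*tri(a,b))
for i,k in [(1,0),(2,1),(3,2)]:print(i,[ (tri(mt[i],ms[j])[0].round(),round(tri(mt[i],ms[j])[1],1)) for j in range(4)])
# chassis deck front corners & screws top view
E
```

```text
[ 584.7 -165.2   73.1] 1.5522552017423827
[ 582.6 -178.4   72.7] 0.8331105955329433
[ 622.  -183.8   73.5] 0.19510107440234428
[ 624.1 -170.    72.4] 0.39661415864885907
[ 589.2 -141.5   30.3] 0.05063756761911402
[ 580.9 -199.3   34.7] 0.6359030479856689
red [ 658.1 -182.5    8.7] -0.1534 0.6530883902659466 fin [[ 603.8 -174.1   72.7]]
mat
[539.4 288.  -44.6] 34.05901526163515
[ 565.   470.3 -466.8] 9.594256562708042
[ 600.4  491.6 -358.8] 27.649630569048906
[561.4 311.1  -0.1] 0.3159337803671254
1 [(array([551., 187.,   3.]), np.float64(1.0)), (array([ 582.,  313., -353.]), np.float64(26.6)), (array([ 613.,  344., -262.]), np.float64(63.3)), (array([571., 213.,  43.]), np.float64(34.2))]
2 [(array([693., 104., 193.]), np.float64(24.6)), (array([752., 165.,  10.]), np.float64(0.8)), (array([768., 196.,  56.]), np.float64(34.6)), (array([705., 129., 217.]), np.float64(7.7))]
3 [(array([687., 175., 166.]), np.float64(59.3)), (array([748., 258., -43.]), np.float64(36.6)), (array([765., 287.,   9.]), np.float64(0.6)), (array([700., 198., 192.]), np.float64(26.5))]
```

```bash
cat >>h.py <<'E'
def back(c,uv,z):
    return least_squares(lambda X:proj(c,[X[0],X[1],z])[0]-uv,[600,0]).x
def plan(goal,yaw):  # yaw: angle of tool x axis in world, tool straight down
    from plant import ctrl
    from scipy.spatial.transform import Rotation as Ro
    s=ctrl.read_state();R=np.array(s["ee_rot"])
    G=np.array([[np.cos(yaw),np.sin(yaw),0],[np.sin(yaw),-np.cos(yaw),0],[0,0,-1]])
    print("clock",s["clock"],"tcp",np.round(s["tcp_pos"],1),"shift",np.round(R.T@(np.array(goal)-s["tcp_pos"]),1),"rotvec",np.round(Ro.from_matrix(R.T@G).as_rotvec(),4))
E
python3 - <<'E'
from h import *
np.set_printoptions(precision=3,suppress=True)
t,s=d["top"],d["scene"]
def y(a,b):v=b-a;return np.arctan2(v[1],v[0])
a,b=back(t,(305,178.5),46),back(t,(424.5,200),46);print("deck edge",a,b,y(b,a)-np.pi/2,np.hypot(*(a-b)))
a,b=back(s,(116,272.3),46),back(s,(210,242),46);print("scene edge",a,b,y(a,b)-np.pi/2)
a,b=back(t,(312.5,172.5),46),back(t,(421,193),46);print("screws",a,b,y(b,a)-np.pi/2)
for c,(u,v) in((t,(338.1,203)),(s,(180,226.2))):print("fin top centre@76",back(c,(u,v),76))
Q=[(-106,66,4),(-106,-66,4),(106,-66,4),(106,66,4)]
mt=[(94,224),(155,230),(167,132),(109,126)]; ms=[(352,148),(311,163),(356,224),(402,205)]
print("mat",fit(Q,mt,ms,[657,237,0,-.1]))
plan([604,-174,150],np.pi-.165)
E
```

```text
deck edge [ 653.083 -115.956] [ 612.641 -350.14 ] -0.17100673821060353 237.64994065384903
scene edge [ 619.258 -316.151] [ 651.137 -133.826] -0.17309712955898782
screws [ 665.164 -130.817] [ 626.385 -343.765] -0.1801316693710331
fin top centre@76 [ 602.738 -174.435]
fin top centre@76 [ 606.344 -173.718]
mat (array([656.889, 239.314,  -3.5  ,  -0.098]), np.float64(2.058963157768723))
clock 0.1 tcp [236.  551.1 230.3] shift [-623.8 -521.4   81.1] rotvec [-0.002 -0.    -0.24 ]
```

Chassis yaw comes out at about -0.174, the bay geometry agrees with the fin at about (604,-173.5), and the fin top is at z of about 73–76. I'll move above the fin.

The rows are not in the units I measure in: shifts go in shares of 80 cm and turns go in shares of 4 rad. I convert before sending: -310 mm is -0.3875, -150 mm is -0.1875, -0.23 rad is -0.0575.

drive_effector(deltas="-0.0475,-0.04,0,0,0,-0.03 | -0.095,-0.08,0,0,0,-0.0575 | -0.1375,-0.1175,0,0,0,-0.0575 | -0.1875,-0.16,0.0125,0,0,-0.0575 | -0.2375,-0.2,0.025,0,0,-0.0575 | -0.2875,-0.24,0.025,0,0,-0.0575 | -0.3375,-0.2813,0.025,0,0,-0.0575 | -0.3875,-0.3225,0.025,0,0,-0.0575")

```text
clock: 0.9
tcp_pos: [415.0, 199.7, 210.9]
ee_rot: [[-0.985, 0.174, -0.0], [0.174, 0.985, -0.0], [0.0, -0.0, -1.0]]
force: [1.8, 0.4, -0.2]
width: 85.7
finger_force: 0.0
```

```bash
python3 -c "
from h import *
plan([604,-174,160],np.pi-.174)"
```

```text
clock 0.9 tcp [415.  199.7 210.9] shift [-251.  -335.2   50.9] rotvec [-0.0001 -0.0003 -0.0005]
```

Scaled: -315 mm is -0.3938, -280 mm is -0.35.

drive_effector(deltas="-0.0375,-0.05,0.0075,0,0,0 | -0.075,-0.1,0.015,0,0,0 | -0.1125,-0.15,0.0225,0,0,0 | -0.15,-0.2,0.0313,0,0,0 | -0.1875,-0.25,0.04,0,0,0 | -0.225,-0.3,0.0475,0,0,0 | -0.2625,-0.35,0.0563,0,0,0 | -0.2938,-0.3938,0.0625,0,0,0")

```text
clock: 1.7
tcp_pos: [591.7, -151.7, 160.3]
ee_rot: [[-0.985, 0.174, -0.001], [0.174, 0.985, 0.0], [0.001, 0.0, -1.0]]
force: [-0.1, 0.9, 0.1]
width: 85.4
finger_force: 0.0
```

drive_effector(deltas="-0.01,-0.0125,0,0,0,0 | -0.02,-0.025,0,0,0,0 | -0.02,-0.025,0,0,0,0 | -0.02,-0.025,0,0,0,0")

```text
clock: 2.1
tcp_pos: [603.6, -170.9, 161.4]
ee_rot: [[-0.985, 0.173, -0.0], [0.173, 0.985, 0.0], [0.0, 0.0, -1.0]]
force: [-0.4, 0.2, 0.0]
width: 85.3
finger_force: 0.0
```

```bash
python3 - <<'E'
from h import *
from plant import ctrl
import cv2
plan([604,-174,160],np.pi-.174)
c=ctrl.camera("wrist");pickle.dump(c,open("w1.pkl","wb"))
print(c["vfov"],c["cx"],c["cy"],np.round(c["world_to_cam"],3).tolist())
cv2.imwrite("pics/w1.png",cv2.resize(c["pixels"],None,fx=1.5,fy=1.5))
E
```

```text
clock 2.1 tcp [ 603.6 -170.9  161.4] shift [-0.9 -3.   1.4] rotvec [ 0.0004 -0.0002 -0.0001]
65.70646984690485 253.96745659261813 193.1117580839451 [[0.174, 0.985, 0.001, 62.3], [-0.936, 0.165, -0.312, 611.354], [-0.308, 0.053, 0.95, -119.031], [0.0, 0.0, 0.0, 1.0]]
```

View pics/w1.png

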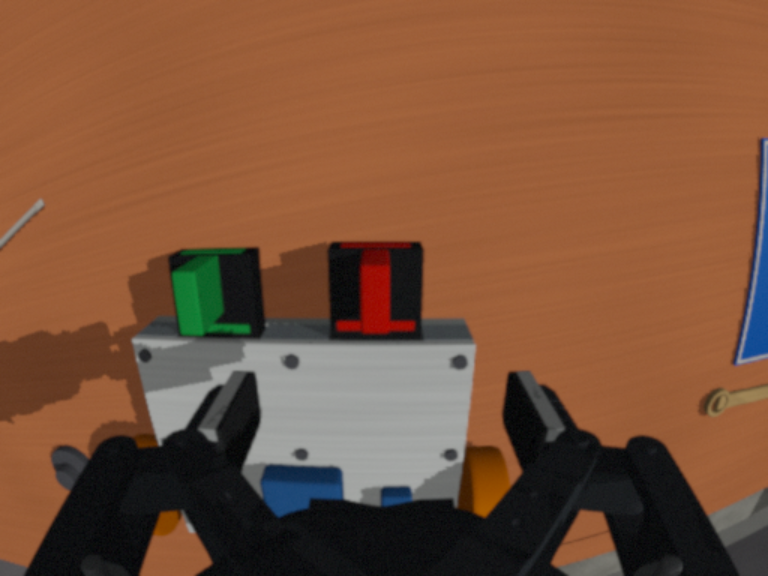

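The wrist view shows the red fin at enlarged columns 361–391 and rows about 250–333, with its edges vertical. So the yaw matches. I'll compute the lateral offset.

```bash
cat >>h.py <<'E'
def wproj(c,P):
    P=np.atleast_2d(P);M=c["world_to_cam"];p=P@M[:3,:3].T+M[:3,3]
    f=192/np.tan(np.radians(c["vfov"])/2);v=np.c_[p[:,0],-p[:,1]];n=np.linalg.norm(v,axis=1)
    r=f*np.arctan2(n,-p[:,2]);return np.c_[c["cx"]+v[:,0]/n*r,c["cy"]+v[:,1]/n*r]
def wback(c,uv,z):
    return least_squares(lambda X:wproj(c,[X[0],X[1],z])[0]-uv,[600,0]).x
E
python3 - <<'E'
from h import *
np.set_printoptions(precision=1,suppress=True)
c=pickle.load(open("w1.pkl","rb"))
im=c["pixels"].astype(int)
red=(im[...,2]>110)&(im[...,1]<40)&(im[...,0]<40)
for r in (165,175,185,195,205,215,220,224):
    x=np.where(red[r])[0];print(r,x.min() if len(x) else None,x.max() if len(x) else None)
p=[654+3,-182.5,12,-.174]
for o in(652,655,658,661):
  p=np.array([603.8+55*.985,-174-55*.173,12,-.174]);p[0]+=o-658
  print(o,(wproj(c,T(p,[(-75,8,64),(-75,-8,64),(-35,-8,64),(-35,8,64),(-75,30,24),(-75,-30,24),(-75,30,0)]))*1.5).round().tolist())
for uv in((241,222),(260.5,222),(241,168),(260,168)):print(uv,wback(c,uv,76))
for uv in((221,163.5),(281.5,163)):print("box",wback(c,uv,36))
E
```

```text
165 None None
175 257 258
185 241 259
195 241 259
205 241 259
215 225 275
220 242 259
224 None None
652 [[386.0, 254.0], [356.0, 254.0], [357.0, 325.0], [386.0, 325.0], [421.0, 239.0], [324.0, 239.0], [418.0, 232.0]]
655 [[387.0, 260.0], [357.0, 260.0], [358.0, 330.0], [387.0, 330.0], [422.0, 244.0], [325.0, 244.0], [419.0, 236.0]]
658 [[388.0, 265.0], [358.0, 265.0], [359.0, 334.0], [388.0, 334.0], [423.0, 248.0], [326.0, 248.0], [419.0, 240.0]]
661 [[389.0, 270.0], [359.0, 270.0], [360.0, 339.0], [389.0, 339.0], [423.0, 253.0], [327.0, 253.0], [420.0, 245.0]]
(241, 222) [ 621.5 -183.9]
(260.5, 222) [ 624.3 -167.8]
(241, 168) [ 576.  -175.2]
(260, 168) [ 578.6 -160.5]
box [ 577.6 -196.1]
box [ 586.9 -140.9]
```

Scaled: 115 mm is 0.1438, 112 mm is 0.14.

drive_effector(deltas="0,-0.0013,0.025,0,0,0 | 0,-0.0019,0.0563,0,0,0 | 0,-0.0019,0.0875,0,0,0 | 0,-0.0019,0.1125,0,0,0 | 0,-0.0019,0.1313,0,0,0 | 0,-0.0019,0.14,0,0,0 | 0,-0.0019,0.1438,0,0,0 | 0,-0.0019,0.1438,0,0,0", jaw=50)

```text
clock: 2.95
tcp_pos: [603.8, -173.3, 46.9]
ee_rot: [[-0.985, 0.174, 0.001], [0.174, 0.985, -0.0], [-0.001, -0.0, -1.0]]
force: [0.9, 0.1, 0.6]
width: 49.9
finger_force: 0.0
```

```bash
python3 -c "
from h import *
plan([603,-172.5,43],np.pi-.174)"
```

```text
clock 2.95 tcp [ 603.8 -173.3   46.9] shift [0.9 0.7 3.9] rotvec [-0.0001  0.0007 -0.0005]
```

Scaled: 3.5 mm is 0.0044, 2 mm is 0.0025.

drive_effector(deltas="0.0006,0.0009,0.0025,0,0,0 | 0.0006,0.0009,0.0044,0,0,0 | 0.0006,0.0009,0.0044,0,0,0")

```text
clock: 3.25
tcp_pos: [603.3, -172.8, 43.1]
ee_rot: [[-0.985, 0.174, 0.001], [0.174, 0.985, -0.0], [-0.001, -0.0, -1.0]]
force: [1.5, -0.4, -0.3]
width: 50.1
finger_force: 0.0
```

drive_effector(deltas="0,0,0,0,0,0 | 0,0,0,0,0,0 | 0,0,0,0,0,0 | 0,0,0,0,0,0 | 0,0,0,0,0,0 | 0,0,0,0,0,0 | 0,0,0,0,0,0 | 0,0,0,0,0,0", jaw=8, grip_n=40)

```text
clock: 4.05
tcp_pos: [603.2, -172.8, 43.0]
ee_rot: [[-0.985, 0.174, 0.0], [0.174, 0.985, -0.0], [-0.0, -0.0, -1.0]]
force: [-1.1, -0.0, 3.0]
width: 15.6
finger_force: 39.3
```

Scaled: 30 mm is 0.0375, 24 mm is 0.03.

drive_effector(deltas="0,0,0,0,0,0 | 0,0,0,0,0,0 | 0.0038,0,-0.0006,0,0,0 | 0.0088,0,-0.001,0,0,0 | 0.015,0,-0.001,0,0,0 | 0.0225,0,-0.001,0,0,0 | 0.03,0,-0.001,0,0,0 | 0.0375,0,-0.001,0,0,0", jaw=8, grip_n=90)

```text
clock: 4.85
tcp_pos: [572.6, -167.2, 43.3]
ee_rot: [[-0.985, 0.174, -0.001], [0.174, 0.985, 0.0], [0.001, 0.0, -1.0]]
force: [1.1, 0.2, -1.9]
width: 15.0
finger_force: 87.4
```

```bash
python3 - <<'E'
from plant import ctrl
import cv2
cv2.imwrite("pics/w2.png",ctrl.camera("wrist")["pixels"])
E
```

```text
(no output)
```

View pics/w2.png

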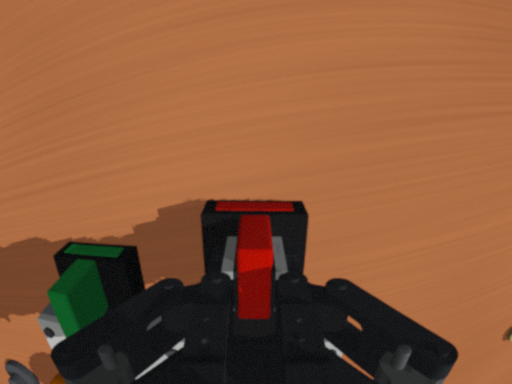

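The red cartridge, with its fin at (255,260), is coming with the gripper. Green at (85,290) is still in place and the contact forces are small. I'll carry on pulling.

Scaled: 64 mm is 0.08, 56 mm is 0.07.

drive_effector(deltas="0.01,0,0,0,0,0 | 0.02,0,0,0,0,0 | 0.03,0,0,0,0,0 | 0.04,0,0,0,0,0 | 0.05,0,0,0,0,0 | 0.06,0,0,0,0,0 | 0.07,0,0,0,0,0 | 0.08,0,0,0,0,0")

```text
clock: 5.7
tcp_pos: [509.8, -156.2, 43.5]
ee_rot: [[-0.985, 0.174, -0.0], [0.174, 0.985, 0.0], [0.0, -0.0, -1.0]]
force: [-0.1, 0.3, -3.1]
width: 14.8
finger_force: 87.4
```

drive_effector(deltas="0.01,0,0,0,0,0 | 0.0225,0,0,0,0,0 | 0.035,0,0,0,0,0 | 0.045,0,0,0,0,0 | 0.05,0,0,0,0,0 | 0.05,0,-0.01,0,0,0 | 0.05,0,-0.0275,0,0,0 | 0.05,0,-0.05,0,0,0")

```text
clock: 6.5
tcp_pos: [471.3, -149.3, 84.7]
ee_rot: [[-0.985, 0.174, -0.0], [0.174, 0.985, 0.0], [0.0, 0.0, -1.0]]
force: [0.4, -0.9, -2.9]
width: 14.6
finger_force: 87.5
```

```bash
python3 - <<'E'
from plant import ctrl
from h import *
import cv2
c=ctrl.camera("scene");a=c["pixels"][130:330,90:350]
cv2.imwrite("pics/s3.png",cv2.resize(a,None,fx=3,fy=3,interpolation=2))
plan([602,243,120],np.pi-.11)
E
```

```text
clock 6.55 tcp [ 473.6 -150.3   88.7] shift [-58.2 409.6 -31.5] rotvec [-0.0013  0.0052 -0.0647]
```

View pics/s3.png

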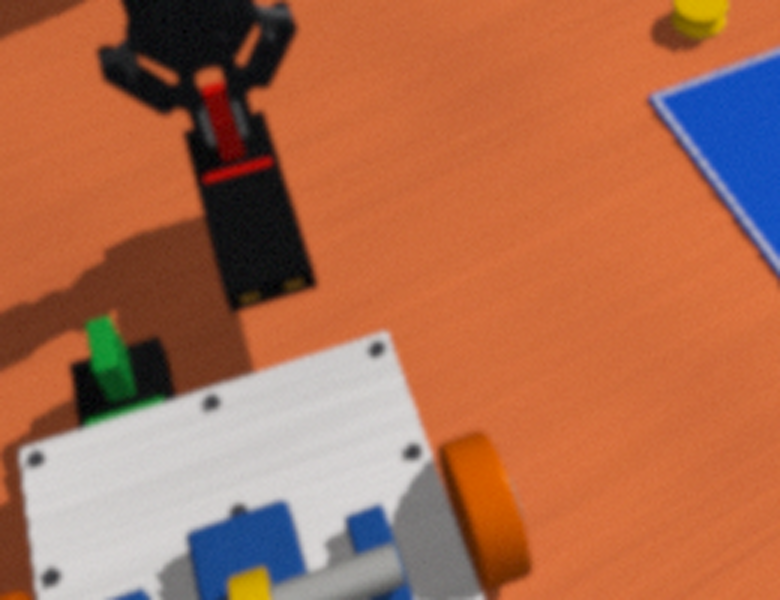

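The cartridge is fully out and held, and green is untouched. I'll refine the mat pose from its white border corners.

```bash
python3 - <<'E'
from h import *
import cv2
np.set_printoptions(precision=3,suppress=True)
for n in("top","scene"):
    im=d[n]["pixels"];i=im.astype(int)
    m=((i[...,0]>i[...,2]+10)&(i[...,0]>90)).astype('u1')
    k,l,st,ce=cv2.connectedComponentsWithStats(m)
    u,v=(131,178) if n=="top" else (356,186)
    c=cv2.findContours((l==l[v,u]).astype('u1'),0,1)[0][0]
    c=cv2.convexHull(c);q=cv2.approxPolyDP(c,5,True)[:,0]
    mm=cv2.moments(c);print(n,q.tolist(),(mm['m10']/mm['m00'],mm['m01']/mm['m00']))
    W=np.array([back(d[n],p.astype(float),4) for p in q]);print(W,W.mean(0))
    r=cv2.minAreaRect(np.array([back(d[n],p[0].astype(float),4) for p in c],dtype=np.float32));print(r)
E
```

```text
top [[107, 123], [171, 130], [158, 234], [91, 227]] (131.63150244977376, 178.76604074360594)
[[772.794 293.532]
 [759.079 159.066]
 [542.319 178.818]
 [555.368 315.654]] [657.39  236.768]
((657.4661865234375, 236.94802856445312), (139.70721435546875, 219.38113403320312), 84.5087661743164)
scene [[307, 162], [352, 146], [406, 207], [356, 229]] (355.63073051820396, 186.84583628214202)
[[544.51  181.143]
 [558.416 311.743]
 [771.376 293.011]
 [759.428 159.088]] [658.433 236.246]
((658.3106079101562, 236.20127868652344), (138.85076904296875, 218.09017944335938), 84.53881072998047)
```

Scaled: 265 mm is 0.3313, 235 mm is 0.2938, -0.06 rad is -0.015.

drive_effector(deltas="0,0.0188,-0.0075,0,0,0 | -0.005,0.0563,-0.0188,0,0,-0.005 | -0.0125,0.1,-0.0313,0,0,-0.01 | -0.0188,0.15,-0.035,0,0,-0.015 | -0.0275,0.2,-0.035,0,0,-0.015 | -0.0363,0.25,-0.035,0,0,-0.015 | -0.045,0.2938,-0.035,0,0,-0.015 | -0.05,0.3313,-0.035,0,0,-0.015")

```text
clock: 7.35
tcp_pos: [557.1, 107.6, 111.8]
ee_rot: [[-0.994, 0.113, 0.001], [0.113, 0.994, 0.001], [-0.0, 0.001, -1.0]]
force: [0.6, -0.3, -3.4]
width: 14.8
finger_force: 87.9
```

```bash
python3 -c "
from h import *
plan([603.2,241.9,80],np.pi-.0957)"
```

```text
clock 7.35 tcp [557.1 107.6 111.8] shift [-30.5 138.6  31.9] rotvec [ 0.0006  0.0004 -0.0179]
```

Scaled: 131 mm is 0.1638, 130 mm is 0.1625, -0.018 rad is -0.0045.

drive_effector(deltas="-0.01,0.04,0,0,0,0 | -0.02,0.0775,0,0,0,-0.0045 | -0.0275,0.1125,0,0,0,-0.0045 | -0.0325,0.14,0.01,0,0,-0.0045 | -0.035,0.155,0.02,0,0,-0.0045 | -0.0363,0.1625,0.03,0,0,-0.0045 | -0.0363,0.1638,0.035,0,0,-0.0045 | -0.0363,0.1638,0.035,0,0,-0.0045")

```text
clock: 8.15
tcp_pos: [599.4, 230.6, 82.1]
ee_rot: [[-0.995, 0.097, -0.002], [0.097, 0.995, -0.001], [0.002, -0.001, -1.0]]
force: [-0.5, 0.3, -2.5]
width: 15.0
finger_force: 87.8
```

drive_effector(deltas="0,0,0,0,0,0 | 0,0,0,0,0,0 | 0,0,0,0,0,0")

```text
clock: 8.45
tcp_pos: [600.8, 230.9, 84.3]
ee_rot: [[-0.995, 0.097, 0.001], [0.097, 0.995, 0.0], [-0.001, 0.0, -1.0]]
force: [0.5, -0.4, -1.8]
width: 14.7
finger_force: 87.8
```

```bash
python3 - <<'E'
from plant import ctrl
from h import *
import cv2
plan([603.2,241.9,41],np.pi-.0957)
a=[]
for n in("scene","top"):
    c=ctrl.camera(n);pickle.dump(c,open(n+"4.pkl","wb"))
    y,x=(100,280) if n=="scene" else (110,80)
    a.append(cv2.resize(c["pixels"][y:y+140,x:x+130],None,fx=3,fy=3,interpolation=2))
cv2.imwrite("pics/a4.png",np.hstack(a))
E
```

```text
clock 8.45 tcp [600.8 230.9  84.3] shift [-1.2 11.1 43.3] rotvec [ 0.0003  0.0009 -0.0019]
```

View pics/a4.png

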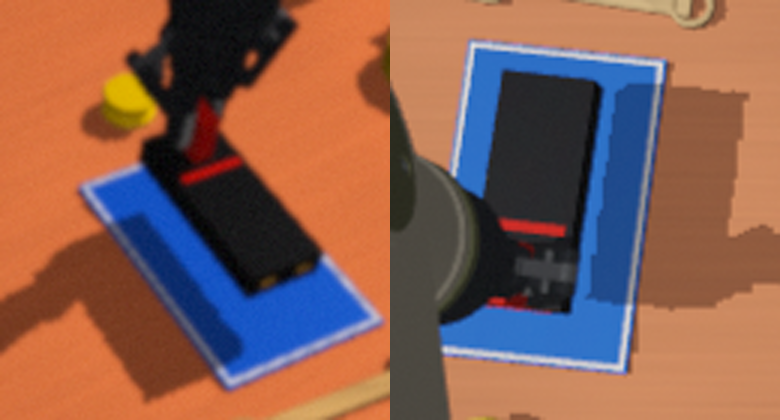

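The cartridge hovers over the mat, aligned with it. I'll check level by comparing the predicted corners with the seen ones: rear top at about (118,133.5) in the top view, and (361,193), (386.5,183.5) at the end in the scene view.

```bash
python3 - <<'E'
from h import *
np.set_printoptions(precision=1,suppress=True)
for dip in(0,4,8):
    p=[600.8+55*.9954,230.9-55*.0956,53.3,-.0957]
    P=np.array([(75,30,24-dip),(75,-30,24-dip),(75,30,-dip),(75,-30,-dip),(-75,-30,24),(-75,30,24)])
    W=T(p,P);print(dip,"top",((proj(d["top"],W)-[80,110])*3+[390,0]).round().tolist(),"scene",((proj(d["scene"],W)-[280,100])*3).round().tolist())
E
```

```text
0 top [[499.0, 69.0], [593.0, 79.0], [511.0, 78.0], [602.0, 88.0], [561.0, 313.0], [465.0, 303.0]] scene [[323.0, 249.0], [252.0, 278.0], [315.0, 270.0], [245.0, 299.0], [139.0, 138.0], [205.0, 114.0]]
4 top [[501.0, 71.0], [594.0, 80.0], [513.0, 80.0], [603.0, 89.0], [561.0, 313.0], [465.0, 303.0]] scene [[322.0, 253.0], [251.0, 281.0], [313.0, 273.0], [244.0, 302.0], [139.0, 138.0], [205.0, 114.0]]
8 top [[503.0, 72.0], [596.0, 82.0], [515.0, 81.0], [605.0, 91.0], [561.0, 313.0], [465.0, 303.0]] scene [[320.0, 256.0], [250.0, 285.0], [312.0, 277.0], [243.0, 305.0], [139.0, 138.0], [205.0, 114.0]]
```

Level, and where predicted. I'll lower it.

Scaled: 43 mm is 0.0538, -1.2 mm is -0.0015.

drive_effector(deltas="-0.0006,0.0063,0.005,0,0,0 | -0.0013,0.0125,0.015,0,0,0 | -0.0015,0.0138,0.025,0,0,0 | -0.0015,0.0138,0.035,0,0,0 | -0.0015,0.0138,0.045,0,0,0 | -0.0015,0.0138,0.0513,0,0,0 | -0.0015,0.0138,0.0538,0,0,0 | -0.0015,0.0138,0.0538,0,0,0")

```text
clock: 9.35
tcp_pos: [602.5, 242.1, 40.2]
ee_rot: [[-0.995, 0.097, -0.001], [0.097, 0.995, -0.0], [0.001, -0.0, -1.0]]
force: [-0.7, -0.7, -3.2]
width: 14.9
finger_force: 87.9
```

drive_effector(deltas="0,0,0,0,0,0 | 0,0,0,0,0,0")

```text
clock: 9.55
tcp_pos: [603.1, 242.4, 41.2]
ee_rot: [[-0.995, 0.097, 0.001], [0.097, 0.995, 0.0], [-0.001, 0.0, -1.0]]
force: [0.3, -0.3, -2.3]
width: 14.7
finger_force: 87.9
```

```bash
python3 -c "
from h import *
plan([603.2,241.9,36],np.pi-.0957)"
```

```text
clock 9.55 tcp [603.1 242.4  41.2] shift [-0.1 -0.5  5.2] rotvec [ 0.0004  0.0009 -0.0011]
```

Scaled: 4.5 mm is 0.0056, 4 mm is 0.005.

drive_effector(deltas="0,0,0.0013,0,0,0 | 0,0,0.0025,0,0,0 | 0,0,0.0038,0,0,0 | 0,0,0.005,0,0,0 | 0,0,0.0056,0,0,0 | 0,0,0.0056,0,0,0")

```text
clock: 10.15
tcp_pos: [602.6, 242.3, 35.9]
ee_rot: [[-0.995, 0.097, -0.0], [0.097, 0.995, -0.0], [0.0, -0.0, -1.0]]
force: [-1.1, -0.4, -2.9]
width: 14.8
finger_force: 87.9
```

drive_effector(deltas="0,0,0.0004,0,0,0 | 0,0,0.0008,0,0,0 | 0,0,0.0008,0,0,0 | 0,0,0.0008,0,0,0")

```text
clock: 10.55
tcp_pos: [602.7, 242.3, 35.5]
ee_rot: [[-0.995, 0.097, -0.0], [0.097, 0.995, -0.0], [0.0, -0.0, -1.0]]
force: [-0.5, -1.1, -3.4]
width: 14.6
finger_force: 87.9
```

Not in contact yet, so I'll creep down.

Scaled: 0.8 mm is 0.001, 0.4 mm is 0.0005.

drive_effector(deltas="0,0,0.0005,0,0,0 | 0,0,0.001,0,0,0 | 0,0,0.001,0,0,0 | 0,0,0.001,0,0,0")

```text
clock: 10.95
tcp_pos: [602.8, 242.3, 35.2]
ee_rot: [[-0.995, 0.097, 0.0], [0.097, 0.995, 0.0], [-0.0, 0.0, -1.0]]
force: [-4.4, -1.9, 3.1]
width: 15.1
finger_force: 88.7
```

drive_effector(deltas="0,0,0.0005,0,0,0 | 0,0,0.0009,0,0,0 | 0,0,0.0009,0,0,0 | 0,0,0.0009,0,0,0")

```text
clock: 11.35
tcp_pos: [602.8, 242.4, 35.2]
ee_rot: [[-0.995, 0.097, 0.0], [0.097, 0.995, 0.0], [-0.0, 0.0, -1.0]]
force: [-6.7, -2.5, 9.2]
width: 14.7
finger_force: 89.7
```

Contact: the cartridge now rests on the mat. I'll back off slightly, then release gently: lower the grip, open, and retreat.

Scaled: -0.5 mm is -0.0006.

drive_effector(deltas="0,0,-0.0006,0,0,0 | 0,0,-0.0006,0,0,0 | 0,0,-0.0006,0,0,0", grip_n=25)

```text
clock: 11.65
tcp_pos: [602.8, 242.3, 35.2]
ee_rot: [[-0.995, 0.097, 0.0], [0.097, 0.995, 0.0], [-0.0, 0.0, -1.0]]
force: [-5.1, -1.6, 5.9]
width: 14.7
finger_force: 89.1
```

drive_effector(deltas="0,0,0,0,0,0 | 0,0,0,0,0,0 | 0,0,0,0,0,0 | 0,0,0,0,0,0 | 0,0,0,0,0,0 | 0,0,0,0,0,0", jaw=45)

```text
clock: 12.25
tcp_pos: [602.7, 242.3, 34.4]
ee_rot: [[-0.995, 0.097, 0.0], [0.097, 0.995, 0.0], [-0.0, 0.0, -1.0]]
force: [-0.1, -1.1, 0.6]
width: 45.2
finger_force: 0.0
```

drive_effector(deltas="0,0,-0.0063,0,0,0 | 0,0,-0.0188,0,0,0 | 0,0,-0.0375,0,0,0 | 0,0,-0.0625,0,0,0 | 0,0,-0.0938,0,0,0 | 0,0,-0.125,0,0,0 | 0,0,-0.15,0,0,0 | 0,0,-0.1625,0,0,0")

```text
clock: 13.05
tcp_pos: [604.3, 242.8, 169.1]
ee_rot: [[-0.995, 0.097, 0.005], [0.097, 0.995, 0.002], [-0.005, 0.002, -1.0]]
force: [-0.1, 0.6, 0.3]
width: 44.8
finger_force: 0.0
```

drive_effector(deltas="0.0313,0,-0.0125,0,0,0 | 0.075,0,-0.025,0,0,0 | 0.125,0,-0.0375,0,0,0 | 0.175,0,-0.0375,0,0,0 | 0.2125,0,-0.0375,0,0,0 | 0.225,0,-0.0375,0,0,0 | 0.225,0,-0.0375,0,0,0")

```text
clock: 13.75
tcp_pos: [422.8, 260.0, 195.0]
ee_rot: [[-0.995, 0.095, 0.001], [0.095, 0.995, 0.0], [-0.001, 0.0, -1.0]]
force: [0.4, -0.0, 0.0]
width: 45.1
finger_force: 0.0
```

```bash
python3 - <<'E'
from plant import ctrl
from h import *
import cv2
a=[]
for n in("scene","top"):
    c=ctrl.camera(n);y,x=(100,100) if n=="scene" else (60,80)
    if n=="top":
        for k in((130,178),(393,205)):pass
        h=cv2.cvtColor(c["pixels"],cv2.COLOR_BGR2HSV);h0=cv2.cvtColor(d["top"]["pixels"],cv2.COLOR_BGR2HSV)
        for H in(h0,h):print("green",cv2.moments(cv2.inRange(H[180:230,370:410],(50,120,60),(80,255,255)),True)['m10'],)
        a.append(cv2.resize(c["pixels"][110:250,80:210],None,fx=3,fy=3,interpolation=2))
    else:a.append(cv2.resize(c["pixels"][120:260,280:410],None,fx=3,fy=3,interpolation=2))
cv2.imwrite("pics/f.png",np.hstack(a))
E
```

```text
green 10064.0
green 10011.0
```

View pics/f.png

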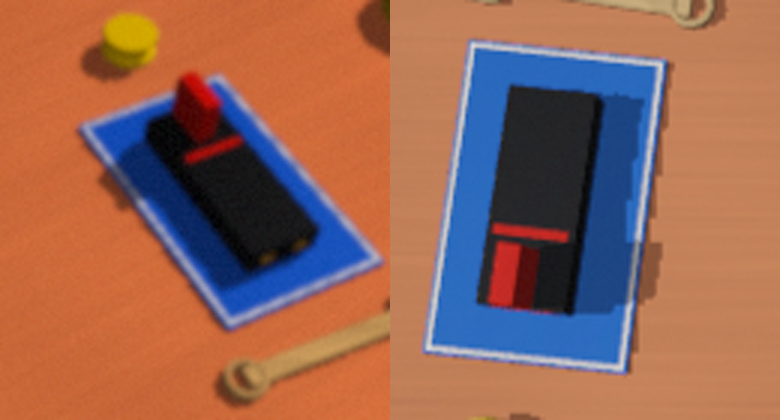

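The cartridge lies flat, lengthways and centred on the mat (box at about rows 88–312 within mat rows 45–370 of the crop). Green is unchanged and the arm is clear.

```bash
python3 -c "
from plant import ctrl
print(ctrl.sign_off())"
```

```text
the job is handed in; nothing more can be done
None
```

The red-finned cartridge was drawn out level and set down flat and lengthways, within about 3 mm of the middle of the blue mat; the green one is still in its bay, and I handed the job in at about 14 s (the verdict was not shown).

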